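# Find the spindle's flat and hold the collar on it

### The arm

A 6-joint arm with a two-finger parallel gripper is mounted at the origin on the work surface. World frame = base frame: x ahead of the robot, y to its left, z up, the work surface at z = 0. Lengths are in mm, angles in rad, forces in N, time in s.
With the tool pointing down it reaches from about 350 to 975 mm from the base axis. Payload 7.1 kg.
Tool frame: the origin (TCP) lies between the finger pads; the fingertips stand 8 mm ahead of it and the grasp point (between the pads) lies 11 mm behind it; x points along the fingers, y is the direction in which the jaws open and shut, and the axes are right-handed (so a half turn about x gives the same grasp; the last joint's range is limited). The gripper opens to 88 mm and grips with 3 to 60 N. Pads are 20 mm wide; open, the fingers measure 115 mm over their backs; the gripper's body (75 mm by 178 mm) begins 61 mm behind the grasp point.
Start: joints at [1.214, 0.423, 1.63, -0, 1.089, -0.019], TCP at [207.101, 589.673, 230.675] pointing down, gripper open.
Joint ranges: [-3, 3], [-0.9, 2.11], [0.09, 2.58], [-1.31, 4.45], [0.11, 2.69], [-2.54, 2.54]. Speed limits (rad/s): [2.39, 2.39, 3.01, 3.14, 3.14, 3.14].

### API

Orientations are given as a rotation vector (axis times angle).
In Python, from workcell import ctrl gives the robot as it stands.
- The arm moves only by the tool apply_moves, never from a script. Its argument "increments" is a list of rows, each an object with "gripper": the opening in per cent of the stroke, from 0 (shut) to 100 (fully open); "delta_pos": the shift along the tool's x, y, z in cm, a list of three; "dr": the turn, a rotation vector about the tool's x, y, z in rad, a list of three. In form: [{"gripper": gripper, "delta_pos": [dx, dy, dz], "dr": [ax, ay, az]}, ...]. A call has exactly 5 rows; each row shifts and turns the commanded pose from where the row before left it, along the tool's axes as they then stand; what a row does not reach is not made up. A row lasts 1/12 s, in which the tool goes at most 41.7 mm and 7.16 degrees, less where a joint would pass 70% of its speed; a pose out of reach is approached as far as the arm can. A call with a gripper value outside its range is refused whole. The fingers move at their own pace and stop on an object; the grip force is fixed at half the most. Time passes only in rows, so rows that do not move let the fingers close, or fill a call up. It gives the time, the measured TCP pose, the force and the opening at its end, in the units of the state.
- ctrl.get_obs(): the state, without advancing time (a new reading comes with each control period).
- ctrl.get_image(name): name is "scene" or "top"; returns a dict with "img" (400x640x3 uint8, red, green, blue), "range_z" (400x640 float32, mm along the optical axis (not along the pixel's ray), 0 where there is no reading), "mtx" (3x3 intrinsics, pixels), "rvec" (rotation vector, rad) and "tvec" (3), from world to camera coordinates, as OpenCV has them. Camera axes: x right, y down, z forward; pixel columns grow to the right and rows downward; lengths in mm; the calibration is good to about 2 mm. A picture is of the moment at which its call begins.
- ctrl.close_job(): hands the job in, once; it reports no verdict.
The state is a dict: "t": time; "qpos": joint angles; "qvel": joint speeds; "joint_torque": joint torques, N m; "ee_pos": TCP position; "orientation": TCP orientation; "ft_force": force on the tool from outside, world axes, zero at the start; "moment": the same for the moment, N m; "width": finger opening in mm.
Only numpy, scipy, OpenCV 4.12 (cv2) and the standard library are available. Lean on these libraries where they do the work, as an engineer would, in place of code of your own. Each camera call takes 0.05 s, during which the arm holds its last target. There are 200 camera calls.

### The job

On the jeweller's bench lap, pinch the upright spindle across its ground flat and turn it until the flat faces straight along the red index mark. Then take the brass collar, slide it down the spindle with its black-headed set screw over the flat, and press it fully down against the spring seat. Finish while holding it there, still gripped and pressed home with screw and flat at the red mark, so that the screw could be tightened; leave everything else on the bench where it is.

Things in the scene. Friction and masses are not known exactly. Their poses are not given: they have to be found in the camera images.
- lap: Bench lap: grey square motor housing, 120 x 120 x 45 mm, fixed, the upright spindle in the middle of its top. Origin: centre of its underside, z up along the spindle axis, +x from the axis to the red index mark, a 34 x 6 mm bar on the housing's top, 23 to 57 mm from the axis. A dark boss, diameter 34 mm, rises round the spindle to 69 mm above the bench.
- spindle (a joint): Angle of the spindle about its upright axis, rad. 0: the flat faces straight along the red mark. It grows counter-clockwise seen from above, and starts between 0.5 and 1.5. It turns freely with slight friction (0.03 N m) and stays where it is left.
- spindle_top (a point): Centre of the spindle's top end, 119 mm above the bench; its x points out of the flat, z up. Dark steel spindle, diameter 18 mm, 34 mm of it above the spring seat, with one flat (5.4 mm from the axis): 14.4 mm wide across it, 18 elsewhere. Fingers closing near the flat turn it square to them. The top 4 mm taper to 12 mm as a lead-in.
- flat_face (a point): The bright ground flat of the spindle, 13 mm wide and 30 mm tall. Origin: its middle, 19 mm below the spindle's top and 5.4 mm from its axis; x points outwards.
- seat (a joint): Travel of the spring seat, m: a brass flange of diameter 32 mm round the spindle; its top is 85 mm above the bench at 0 (up) and 77 mm at 0.008 (fully down on its stop). The spring pushes up with 3 N at 0 and about 8 N fully down.
- collar: Brass collar, upright on the bench: outer diameter 40, height 22, bore 21 mm through, about 160 g, with an 18 mm wide grip flat on its +y and -y sides, 41 mm across. Origin: centre of its underside, z up along the bore. The set screw lies along +x, 11 mm up; its 5 mm tip stands into the bore to 7 mm from the axis, so it passes down the spindle only over the flat (within 20 degrees).
- screw_head (a point): Middle of the set screw's black round head (diameter 11 mm, from 21 to 32 mm from the collar's axis): 26 mm from the collar's axis along its +x, 11 mm above its underside; same axes as the collar.
- spare: Bystander: plain aluminium collar of the same size, without a screw. Not the one to use. Origin: centre of its underside.
- anvil: Bystander: small steel bench anvil, 70 x 70 x 79 mm. Origin: centre of its underside.
- torch: Bystander: black hand torch standing on its foot, 110 mm tall, with a brass nozzle. Origin: centre of its underside.
- firebrick: Bystander: pale soldering brick, 70 x 110 x 30 mm. Origin: centre of its underside.
- tweezers: Bystander: steel tweezers, 125 mm long, lying down. Origin: underside, near the middle.
- jar: Bystander: amber jar, diameter 52 mm, 70 mm tall. Origin: centre of its underside.
- hammer: Bystander: hammer, 240 mm long, lying down. Origin: underside, near its middle.
- dish: Bystander: steel tray with three compartments, 90 x 120 x 25 mm. Origin: centre of its underside.
Things that resemble listed ones, but are neither listed nor needed, are in the scene too. What is meant by the collar is not blue or turquoise, and is the smaller of those in its own colour.

How it is judged (in metres and radians):
On the way, in this order (a step that is already met when the one before it is completed fails the run):
1. the fingers pinch the spindle on its flat while the flat faces the red mark (within 9 degrees) (value of joint spindle between -0.16 and 0.16 rad and contact force between spindle_c2 and the fingers above 2 N), for 0.2 s.
2. the collar is threaded at least 20 mm down the spindle, with the screw over the flat (x of screw_head in the frame of spindle_top above 0.02 m and y of screw_head in the frame of spindle_top between -0.0065 and 0.0065 m and horizontal distance between collar and spindle_top below 0.003 m and angle between collar's own z axis and vertical below 0.12 rad and z of collar in the frame of spindle_top below -0.02 m), for 0.1 s.
At the end, for the whole second after the job is handed in: Collar on the spindle, upright within 7 degrees, within 3 mm of the axis, screw over the flat within 14 degrees, flat within 12 degrees of the red mark, spring seat at least 5.5 of its 8 mm down, at rest, the fingers gripping the collar with more than 4 N (x of screw_head in the frame of spindle_top above 0.02 m and y of screw_head in the frame of spindle_top between -0.0065 and 0.0065 m and horizontal distance between collar and spindle_top below 0.003 m and angle between collar's own z axis and vertical below 0.12 rad and value of joint spindle between -0.22 and 0.22 rad and z of collar in the frame of spindle_top below -0.0385 m and value of joint seat above 0.0055 m and contact force between collar and the fingers above 4 N and linear speed of collar below 0.02 m/s); the arm keeps its last pose, push and grip.
It fails at once if one of the bystanders (spare collar, anvil, torch, brick, tweezers, jar, hammer, dish) is moved by more than 30 mm (distance of any of anvil, torch, firebrick, tweezers, jar, hammer, dish, spare from where it was at the start of the episode above 0.03 m).
It also fails if it takes over 61 s, if anything falls off the work surface, if the arm or the gripper's body presses on something with over 40 N, if the wrist force passes 120 N, or if a joint passes its speed limit or range.

## Working session

There is one attempt and no reset: what is moved stays moved. The work goes in short steps, Python scripts to look and compute and a tool call to move; the robot and the scene stay as the last step left them, time stands still between calls to the robot, and variables do not carry over. Pictures are saved under pics/ and viewed, about 8 in all and at most 12, crops included, and the job is handed in when it is done.

Besides the shell and the picture viewer there is one more tool, called after "Emit:" as a command line: name --argument value ..., lists and objects as JSON in quotes. apply_moves: Moves the arm, as the interface text tells. Its arguments: {"type":"object","properties":{"increments":{"type":"array","items":{"type":"object","properties":{"gripper":{"type":"number"},"delta_pos":{"type":"array","items":{"type":"number"}},"dr":{"type":"array","items":{"type":"number"}}}}}},"required":["increments"]}

```bash
mkdir -p pics; ls
cat > h.py <<'E'
import numpy as np, cv2
from workcell import ctrl
def grab(n,save=None):
    d=ctrl.get_image(n); d={k:np.array(v) for k,v in d.items()}
    d['R']=cv2.Rodrigues(d['rvec'].astype(float))[0]; d['t']=d['tvec'].astype(float).reshape(3)
    if save:
        np.savez(f'pics/{save}.npz',**d); cv2.imwrite(f'pics/{save}.png',d['img'][:,:,::-1])
    return d
def load(s): return dict(np.load(f'pics/{s}.npz'))
def plane(d,uv,z):
    uv=np.atleast_2d(uv).astype(float); r=np.c_[uv,np.ones(len(uv))]@np.linalg.inv(d['mtx']).T@d['R']
    c=-d['R'].T@d['t']; return c+r*((z-c[2])/r[:,2])[:,None]
def cloud(d):
    v,u=np.mgrid[:400,:640]; r=np.stack([u,v,np.ones_like(u)],-1)@np.linalg.inv(d['mtx']).T
    return (r*d['range_z'][...,None]-d['t'])@d['R']
def proj(d,P): return cv2.projectPoints(np.atleast_2d(P).astype(float),d['rvec'].astype(float),d['t'],d['mtx'],None)[0][:,0]
E
python3 - <<'E'
from h import *
for n in('scene','top'):
    d=grab(n,n+'0'); print(n,d['mtx'].tolist(),(-d['R'].T@d['t']).round(),d['R'].round(2).tolist())
a=cv2.imread('pics/scene0.png');b=cv2.imread('pics/top0.png')
o=ctrl.get_obs();print({k:np.round(v,3).tolist() for k,v in o.items()})
E
```

```text
pics
scene [[484.2719526628679, 0.0, 320.27273932505955], [0.0, 484.2719526628679, 202.11934980481652], [0.0, 0.0, 1.0]] [1343.  553.  896.] [[-0.58, 0.81, 0.0], [0.52, 0.37, -0.77], [-0.63, -0.45, -0.64]]
top [[429.9646483180836, 0.0, 314.38332719996873], [0.0, 429.9646483180836, 199.18983700046212], [0.0, 0.0, 1.0]] [ 298.   10. 1439.] [[-0.0, -1.0, 0.01], [-0.98, 0.0, -0.19], [0.19, -0.01, -0.98]]
{'t': 0.1, 'qpos': [1.214, 0.424, 1.631, 0.0, 1.089, -0.019], 'qvel': [-0.001, -0.001, -0.001, 0.0, -0.001, -0.004], 'joint_torque': [0.0, -54.561, -27.433, 0.065, 0.019, -0.0], 'ee_pos': [206.934, 589.232, 229.995], 'orientation': [0.264, 1.555, -0.266], 'ft_force': [-0.067, 0.419, -0.274], 'moment': [-0.008, -0.024, 0.008], 'width': 87.547}
```

View pics/scene0.png

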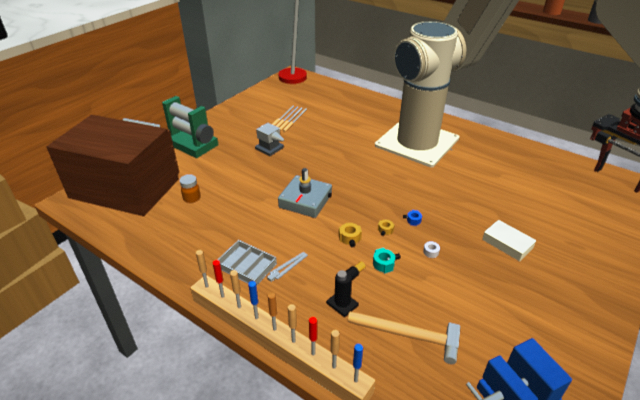

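View pics/top0.png

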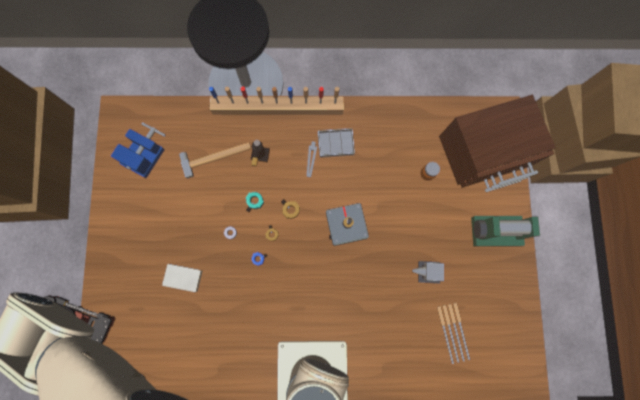

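Candidates in scene view: large brass ring (350,233), small brass ring (386,227), blue (414,217), turquoise (384,260), aluminium spare (432,248). By the description it is the small brass one at (386,227), top (271,234). Lap at scene (305,195). Now a close crop.

Run:
```python
from h import *
s=load('scene0');t=load('top0')
f=lambda d,x,y,w,h,k:cv2.resize(d['img'][y:y+h,x:x+w,::-1],None,fx=k,fy=k,interpolation=cv2.INTER_CUBIC)
a=f(s,270,160,80,60,5);b=f(s,330,205,80,60,5);c=f(t,310,190,80,60,5);e=f(t,240,195,80,60,5)
cv2.imwrite('pics/crop0.png',np.vstack([np.hstack([a,b]),np.hstack([c,e])]))
for n,d in(('s',s),('t',t)):
    P=cloud(d);hsv=cv2.cvtColor(d['img'],cv2.COLOR_RGB2HSV);H,S,V=cv2.split(hsv)
    x,y,w,h=((330,205,75,60) if n=='s' else (255,195,50,50))
    m=np.zeros_like(H);m[y:y+h,x:x+w]=255
    m&=((P[...,2]>12)&(P[...,2]<60)).astype('uint8')*255
    k,l,st,ce=cv2.connectedComponentsWithStats(m)
    for i in range(1,k):
        if st[i,4]>15:
            q=P[l==i]; top=q[q[:,2]>np.percentile(q[:,2],90)-3]
            print(n,i,ce[i].round(1),st[i,4],'zmax',np.percentile(q[:,2],95).round(1),'min',q.min(0).round(),'max',q.max(0).round(), 'hsv',hsv[l==i].mean(0).round())
    # red
    x,y,w,h=((280,170,55,50) if n=='s' else (325,200,50,50))
    m=((H<8)|(H>172))&(S>150)&(V>90); mm=np.zeros_like(m);mm[y:y+h,x:x+w]=m[y:y+h,x:x+w]
    v,u=np.nonzero(mm);W=plane(d,np.c_[u,v],45.);print('red',len(u),W.mean(0).round(1));
    c0=W.mean(0);_,_,vt=np.linalg.svd(W[:,:2]-c0[:2]);print(vt[0],((W[:,:2]-c0[:2])@vt[0]).min(),((W[:,:2]-c0[:2])@vt[0]).max())
```

```text
s 2 [385.7 226.2] 160 zmax 23.8 min [433. 112.  12.] max [486. 156.  25.] hsv [ 23. 192. 172.]
s 3 [350. 233.] 365 zmax 31.5 min [505.  41.  12.] max [574. 105.  36.] hsv [ 24. 190. 172.]
s 4 [384.8 256.9] 321 zmax 32.0 min [532. 162.  12.] max [597. 222.  34.] hsv [ 82. 227. 170.]
red 18 [ 523.5 -108.6   45. ]
[0.97412255 0.22602049] -14.865036700114118 14.728826715268037
t 1 [258.9 201.5] 78 zmax 34.1 min [535. 161.  13.] max [579. 188.  36.] hsv [ 82. 122. 164.]
t 2 [289.8 208.9] 211 zmax 34.5 min [502.  40.  13.] max [566. 101.  39.] hsv [ 18. 133. 155.]
t 3 [271.4 233.7] 97 zmax 26.5 min [429. 110.  12.] max [479. 152.  30.] hsv [ 18. 135. 156.]
red 1 [ 511.4 -110.9   45. ]
[1. 0.] 0.0 0.0
```

View pics/crop0.png

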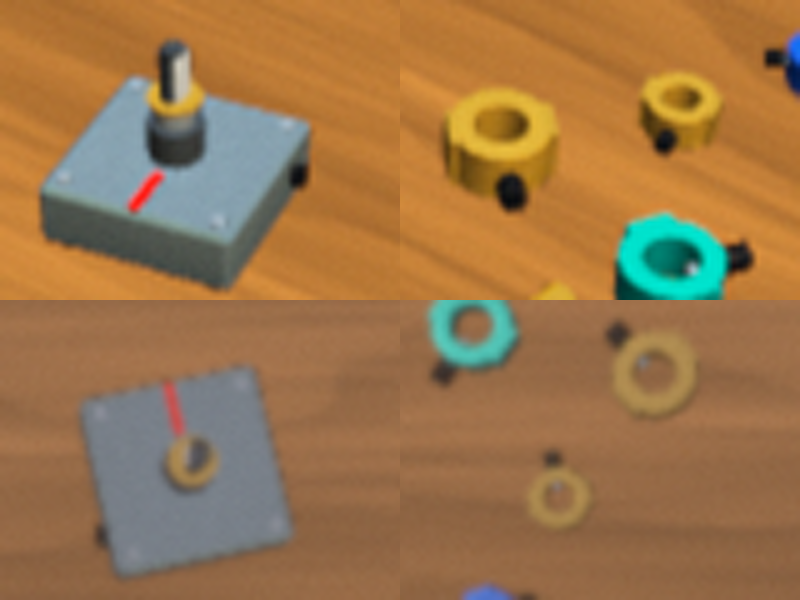

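The crop shows the small brass ring at scene (386,227) with its black screw toward the camera (scene ≈(403,233)→world +x), inner screw tip visible, and no blue. The bright flat is on the right of the spindle, at scene ≈(306,174). Measuring precisely now.

```bash
cat > m.py <<'E'
from h import *
from scipy.spatial.transform import Rotation as Ro
def lap(d,n):
    P=cloud(d); hsv=cv2.cvtColor(d['img'],cv2.COLOR_RGB2HSV)
    m=(P[...,2]>36)&(P[...,2]<54)&(P[...,0]>380)&(P[...,0]<570)&(P[...,1]>-220)&(P[...,1]<-20)
    k,l,st,ce=cv2.connectedComponentsWithStats(m.astype('uint8')); i=1+st[1:,4].argmax()
    W=P[l==i]; r=cv2.minAreaRect(W[:,:2].astype('f4')); print(n,'lap rect',np.round(r[0],1),np.round(r[1],1),round(r[2],1),'z',np.median(W[:,2]).round(1))
    v,u=np.nonzero(l==i); W=plane(d,np.c_[u,v],45); r=cv2.minAreaRect(W[:,:2].astype('f4')); print('   ray rect',np.round(r[0],1),np.round(r[1],1),round(r[2],1))
    for lo,hi in((75,92),(95,122)):
        m=(P[...,2]>lo)&(P[...,2]<hi)&(abs(P[...,0]-475)<60)&(abs(P[...,1]+120)<60); q=P[m]
        if len(q): print('   z',lo,hi,len(q),'mid',((q.min(0)+q.max(0))/2).round(1),q.mean(0).round(1),'max z',q[:,2].max().round(1))
if __name__=='__main__':
    s=load('scene0');t=load('top0')
    lap(s,'s');lap(t,'t')
    for n,d,(x,y,w,h) in(('s',s,(370,212,32,30)),('t',t,(258,214,26,34))):
        hsv=cv2.cvtColor(d['img'],cv2.COLOR_RGB2HSV).astype(int);P=cloud(d)
        b=np.zeros((400,640),bool);b[y:y+h,x:x+w]=1
        ring=b&(P[...,2]>18)&(P[...,2]<32)&(hsv[...,2]>70)
        v,u=np.nonzero(ring);W=plane(d,np.c_[u,v],22);c,r=cv2.minEnclosingCircle(W[:,:2].astype('f4'));print(n,'collar',np.round(c,1),round(r,1),W.mean(0).round(1),len(u))
        blk=b&(hsv[...,2]<60); v,u=np.nonzero(blk);W=plane(d,np.c_[u,v],11);print('  black',len(u),W.mean(0).round(1),W.min(0).round(),W.max(0).round(),'d',(P[blk].mean(0)).round(1))
    g=s['img'][160:190,295:318].mean(2).round().astype(int)
    for i in range(6,26):print(160+i,g[i])
    print('seat px',proj(s,[[475,-120,119],[475,-120,85]]))
    o=ctrl.get_obs();print(Ro.from_rotvec(o['orientation']).as_matrix().round(3))
E
python3 m.py
```

```text
s lap rect [ 487.  -113.9] [122.2 122.9] 12.1 z 43.8
   ray rect [ 491.2 -110. ] [125.8 121.4] 12.5
   z 75 92 62 mid [ 485.7 -115.    83.4] [ 488.7 -110.9   84.3] max z 90.9
   z 95 122 52 mid [ 485.9 -114.   108.2] [ 488.2 -112.9  109.5] max z 121.0
t lap rect [ 479.6 -115.3] [120.1 123.4] 11.7 z 44.4
   ray rect [ 478.7 -114.8] [119.6 123.2] 11.9
   z 75 92 49 mid [ 481.2 -118.1   83.8] [ 478.5 -116.7   84.4] max z 90.3
   z 95 122 26 mid [ 479.7 -117.3  109.7] [ 479.6 -116.8  112.8] max z 120.6
s collar [455.7 134.7] 21.5 [455.3 134.3  22. ] 99
  black 13 [476.7 136.8  11. ] [470. 133.  11.] [484. 141.  11.] d [479.  137.9  13.3]
t collar [475.1 120.8] 48.5 [449.4 130.7  22. ] 81m.py:20: RuntimeWarning: Mean of empty slice.
  blk=b&(hsv[...,2]<60); v,u=np.nonzero(blk);W=plane(d,np.c_[u,v],11);print('  black',len(u),W.mean(0).round(1),W.min(0).round(),W.max(0).round(),'d',(P[blk].mean(0)).round(1))
  ret = um.true_divide(
Traceback (most recent call last):
  File "m.py", line 20, in <module>
    blk=b&(hsv[...,2]<60); v,u=np.nonzero(blk);W=plane(d,np.c_[u,v],11);print('  black',len(u),W.mean(0).round(1),W.min(0).round(),W.max(0).round(),'d',(P[blk].mean(0)).round(1))
                                                                                                                  ~~~~~^^^
ValueError: zero-size array to reduction operation minimum which has no identity
```

Run:
```python
from h import *
from scipy.spatial.transform import Rotation as Ro
s=load('scene0');t=load('top0')
g=s['img'][160:190,295:318].mean(2).round().astype(int)
print('cols',list(range(297,314)))
for i in range(6,24):print(160+i,g[i,2:19])
hsv=cv2.cvtColor(t['img'],cv2.COLOR_RGB2HSV).astype(int)
print(hsv[218:244,260:284,2])
P=cloud(t);print(P[218:244,260:284,2].round().astype(int))
R=Ro.from_rotvec(ctrl.get_obs()['orientation']).as_matrix();print(R.round(3))
```

```text
cols [297, 298, 299, 300, 301, 302, 303, 304, 305, 306, 307, 308, 309, 310, 311, 312, 313]
166 [111 113 112 115 115 117 117 117 120 121 123 121 122 122 121 119 119]
167 [108 111 111 114 115 114 109 112 114 118 120 122 122 124 123 122 124]
168 [110 110 111 111 110 103  93  96  93 107 117 119 118 120 122 123 125]
169 [112 114 110 112 101  79  80  83  83  96 119 114 117 120 119 121 123]
170 [112 112 112 110  92  58  68  73  86 116 145 111 116 120 120 118 120]
171 [108 109 110 105  78  38  45  76 128 159 169 111 112 117 118 117 119]
172 [108 109 107 104  76  36  42 101 180 188 172 109 110 116 115 119 117]
173 [111 109 109 106  81  38  47 106 189 190 174 108 108 112 113 116 117]
174 [113 110 109 109  94  39  44 103 182 189 173 117 111 110 110 111 114]
175 [146 136 122 112  95  38  42  99 176 189 178 131 108 109 109 110 112]
176 [179 162 143 133 113  43  44 101 174 187 180 147 119 108 108 108 110]
177 [172 160 160 156 134  46  43  97 174 188 183 162 138 118 108 108 107]
178 [154 157 160 154 135  50  42  93 171 185 177 158 148 137 121 111 110]
179 [158 161 159 152 136  68  47  91 163 179 16
[... 5573 characters left out ...]
]
 [  -5   -4   -5   -5    4    2   -3    4   22   19   21   30   19   16
    25   18    3    0   -9   -3   -3    0    0    1]
 [   1    1    2    6   -2   -7    3    1   -4    5   23   19   21   17
    11    1    4   -2    1   -5   -2    2   -1   -3]
 [  -4   -1   -1    0   -5   -2    1    1    0    0   -1    1   -1    0
    -6    0   -7    1   -1   -5    0   -7   -2    0]
 [   0    6    6    4   -7    0    1    2   -5    3   -1    2    0   -2
     1    7   -4   -1   -5    2    3    1   -6   -2]
 [   4   -5    0   -1    4   -2   -1   -1   -4    0    0    1    0   -1
    -4    6    3   -6    1   -4    1   -4   -3    2]]
[[-0.     0.331  0.943]
 [-0.001  0.943 -0.331]
 [-1.    -0.001 -0.   ]]
```

Emit:
apply_moves --increments '[{"gripper": 100, "delta_pos": [0, -2.8, 2.4], "dr": [0, 0, 0]}, {"gripper": 100, "delta_pos": [0, -2.8, 2.4], "dr": [0, 0, 0]}, {"gripper": 100, "delta_pos": [0, -2.8, 2.4], "dr": [0, 0, 0]}, {"gripper": 100, "delta_pos": [0, -2.8, 2.4], "dr": [0, 0, 0]}, {"gripper": 100, "delta_pos": [0, -2.8, 2.4], "dr": [0, 0, 0]}]'

```text
t: 0.52
ee_pos: [273.9, 416.0, 230.3]
orientation: [0.264, 1.555, -0.265]
ft_force: [0.6, -0.3, -0.4]
width: 88.1
```

Emit:
apply_moves --increments '[{"gripper": 100, "delta_pos": [0, -2.8, 2.4], "dr": [0, 0, 0]}, {"gripper": 100, "delta_pos": [0, -2.8, 2.4], "dr": [0, 0, 0]}, {"gripper": 100, "delta_pos": [0, -2.8, 2.4], "dr": [0, 0, 0]}, {"gripper": 100, "delta_pos": [0, -2.8, 2.4], "dr": [0, 0, 0]}, {"gripper": 100, "delta_pos": [0, -2.8, 2.4], "dr": [0, 0, 0]}]'

```text
t: 0.93
ee_pos: [340.8, 244.2, 230.6]
orientation: [0.265, 1.555, -0.265]
ft_force: [0.0, -0.5, -0.4]
width: 87.9
```

Emit:
apply_moves --increments '[{"gripper": 100, "delta_pos": [0, -2.8, 2.4], "dr": [0, 0, 0]}, {"gripper": 100, "delta_pos": [0, -2.8, 2.4], "dr": [0, 0, 0]}, {"gripper": 100, "delta_pos": [0, -2.8, 2.4], "dr": [0, 0, 0]}, {"gripper": 100, "delta_pos": [0, -2.8, 2.4], "dr": [0, 0, 0]}, {"gripper": 100, "delta_pos": [0, -2.8, 2.4], "dr": [0, 0, 0]}]'

```text
t: 1.35
ee_pos: [407.7, 72.3, 230.7]
orientation: [0.265, 1.554, -0.265]
ft_force: [0.4, 0.3, 0.0]
width: 87.8
```

Emit:
apply_moves --increments '[{"gripper": 100, "delta_pos": [0, -2.8, 2.4], "dr": [0, 0, 0]}, {"gripper": 100, "delta_pos": [0, -2.8, 2.4], "dr": [0, 0, 0]}, {"gripper": 100, "delta_pos": [0, -2.8, 2.4], "dr": [0, 0, 0]}, {"gripper": 100, "delta_pos": [0, -2.8, 2.4], "dr": [0, 0, 0]}, {"gripper": 100, "delta_pos": [0, -0.8, 0.5], "dr": [0, 0, 0]}]'

```text
t: 1.77
ee_pos: [464.9, -76.5, 230.8]
orientation: [0.266, 1.552, -0.268]
ft_force: [-0.6, 0.8, -0.5]
width: 87.9
```

Emit:
apply_moves --increments '[{"gripper": 100, "delta_pos": [0, 0, 0], "dr": [-0.1, 0, 0]}, {"gripper": 100, "delta_pos": [0, 0, 0], "dr": [-0.1, 0, 0]}, {"gripper": 70, "delta_pos": [0, 0, 0], "dr": [-0.05, 0, 0]}, {"gripper": 60, "delta_pos": [0, 0, 0], "dr": [0, 0, 0]}, {"gripper": 60, "delta_pos": [0, 0, 0], "dr": [0, 0, 0]}]'

```text
t: 2.18
ee_pos: [462.8, -72.2, 230.5]
orientation: [0.07, 1.57, -0.07]
ft_force: [-0.4, 0.5, 0.3]
width: 71.3
```

```bash
cat > st.py <<'E'
from h import *
from scipy.spatial.transform import Rotation as Ro
import sys
def st(): 
    o=ctrl.get_obs();R=Ro.from_rotvec(o['orientation']).as_matrix();th=np.arctan2(R[1,1],R[0,1])
    print('t %.2f'%o['t'],'p',o['ee_pos'].round(2) if hasattr(o['ee_pos'],'round') else np.round(o['ee_pos'],2),'th %.2f'%np.degrees(th),'down',R[:,0].round(3),'F',np.round(o['ft_force'],1),'M',np.round(o['moment'],2),'w',round(float(o['width']),2),'q',np.round(o['qpos'],2))
    return np.array(o['ee_pos']),R
def goto(x,y,z,th):  # remaining shift in tool axes (cm), turn about tool x (rad), move first
    p,R=st(); d=np.array([x,y,z])-p; c=np.arctan2(R[1,1],R[0,1])
    print('tool cm',(R.T@d/10).round(3),'turn first? no; dr x',round(-((np.radians(th)-c+np.pi)%(2*np.pi)-np.pi),4))
if __name__=='__main__':
    a=[float(v) for v in sys.argv[1:]]
    goto(*a) if a else st()
E
python3 st.py 482 -116 150 85
python3 - <<'E'
from h import *
s=grab('scene','scene1'); 
cv2.imwrite('pics/c1.png',cv2.resize(s['img'][100:220,240:380,::-1],None,fx=5,fy=5,interpolation=cv2.INTER_CUBIC))
E
```

```text
t 2.18 p [462.76 -72.21 230.49] th 84.88 down [-0.001  0.    -1.   ] F [-0.4  0.5  0.3] M [-0.01  0.01 -0.  ] w 71.28 q [-0.18  0.19  1.97  0.    0.98 -1.66]
tool cm [ 8.047 -4.191  2.313] turn first? no; dr x -0.0022
```

View pics/c1.png

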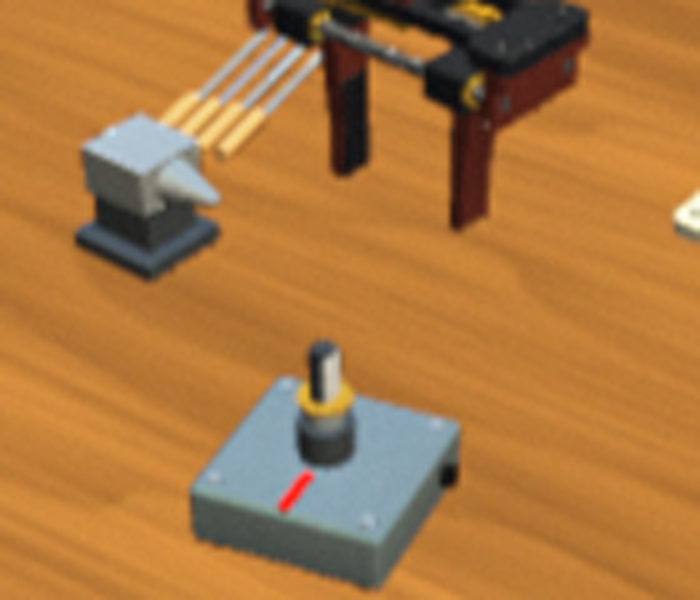

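The picture shows open fingers hanging beyond the lap: tips at scene ≈(309.6,134) and (333.8,145), spindle at (304.4,170). I'll compare the tip midpoint with the calibration.

Run:
```python
from h import *
s=load('scene1')
p=np.array([462.76,-72.21,222.5]);y=np.array([.09,.996,0])
print('pred mid',proj(s,p),'tips outer/inner',proj(s,[p+y*35.6,p-y*35.6,p+y*50,p-y*50]))
for c in((482,-116),(480,-117),(486,-114)): print(c,proj(s,[[*c,119],[*c,90]]))
# lap centre by rays on sharp colour mask of red bar
hsv=cv2.cvtColor(s['img'],cv2.COLOR_RGB2HSV).astype(int)
```

```text
pred mid [[321.87708901 138.23154702]] tips outer/inner [[332.39643938 143.07073969]
 [311.65282074 133.52810029]
 [336.73820251 145.06807105]
 [307.59817039 131.66284877]]
(482, -116) [[304.80887448 168.43951668]
 [305.01876928 176.90545339]]
(480, -117) [[304.95617212 167.97364399]
 [305.16379815 176.43527667]]
(486, -114) [[304.51314829 169.37483893]
 [304.72761325 177.84936743]]
```

Emit:
apply_moves --increments '[{"gripper": 60, "delta_pos": [0, -2.0, 1.2], "dr": [0, 0, 0]}, {"gripper": 60, "delta_pos": [0, -2.13, 1.2], "dr": [0, 0, 0]}, {"gripper": 60, "delta_pos": [3.5, 0, 0], "dr": [0, 0, 0]}, {"gripper": 60, "delta_pos": [3.5, 0, 0], "dr": [0, 0, 0]}, {"gripper": 60, "delta_pos": [3.0, 0, 0], "dr": [0, 0, 0]}]'

```text
t: 2.65
ee_pos: [483.4, -115.9, 129.5]
orientation: [0.07, 1.569, -0.071]
ft_force: [0.9, -0.5, -0.3]
width: 53.0
```

Emit:
apply_moves --increments '[{"gripper": 60, "delta_pos": [2.0, 0, 0], "dr": [0, 0, 0]}, {"gripper": 60, "delta_pos": [1.35, 0, 0], "dr": [0, 0, 0]}, {"gripper": 50, "delta_pos": [0, 0, 0], "dr": [0, 0, 0]}, {"gripper": 40, "delta_pos": [0, 0, 0], "dr": [0, 0, 0]}, {"gripper": 30, "delta_pos": [0, 0, 0], "dr": [0, 0, 0]}]'

```text
t: 3.07
ee_pos: [484.0, -115.8, 98.0]
orientation: [0.069, 1.569, -0.069]
ft_force: [0.8, -0.4, 1.1]
width: 36.2
```

```bash
python3 st.py 483 -115.5 97 85
python3 - <<'E'
from h import *
s=grab('scene','scene2'); t=grab('top','top2')
f=lambda d,x,y,w,h,k:cv2.resize(d['img'][y:y+h,x:x+w,::-1],None,fx=k,fy=k,interpolation=cv2.INTER_CUBIC)
cv2.imwrite('pics/c2.png',f(s,265,130,80,75,8))
E
```

```text
t 3.07 p [ 484.01 -115.81   97.97] th 84.95 down [ 0.001 -0.    -1.   ] F [ 0.8 -0.4  1.1] M [-0.06 -0.    0.  ] w 36.15 q [-0.26  0.45  1.99  0.    0.7  -1.74]
tool cm [ 0.097  0.022 -0.103] turn first? no; dr x -0.0008
```

View pics/c2.png

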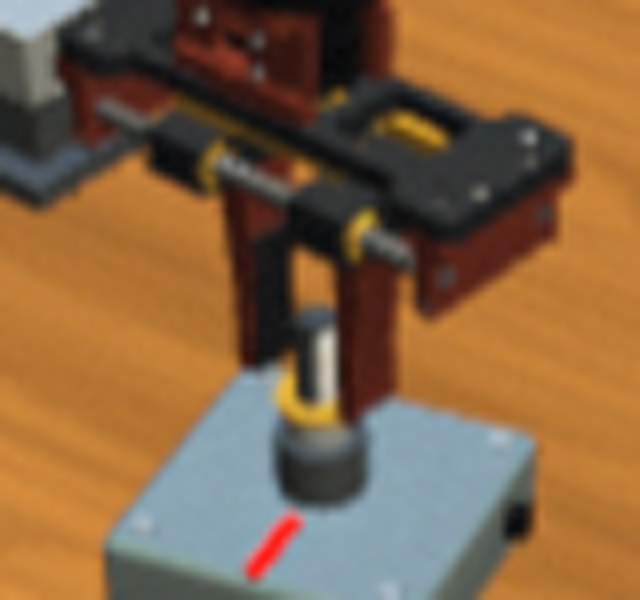

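The fingers straddle the spindle (crop (317,340)), with the flat facing the right-hand finger. Closing.

Emit:
apply_moves --increments '[{"gripper": 25, "delta_pos": [0, 0, 0], "dr": [0, 0, 0]}, {"gripper": 20, "delta_pos": [0, 0, 0], "dr": [0, 0, 0]}, {"gripper": 15, "delta_pos": [0, 0, 0], "dr": [0, 0, 0]}, {"gripper": 10, "delta_pos": [0, 0, 0], "dr": [0, 0, 0]}, {"gripper": 0, "delta_pos": [0, 0, 0], "dr": [0, 0, 0]}]'

```text
t: 3.58
ee_pos: [483.7, -117.0, 97.9]
orientation: [0.067, 1.568, -0.07]
ft_force: [-1.8, -7.4, 3.6]
width: 14.1
```

Emit:
apply_moves --increments '[{"gripper": 0, "delta_pos": [0, 0, 0], "dr": [0, 0, 0]}, {"gripper": 0, "delta_pos": [0, 0, 0], "dr": [0, 0, 0]}, {"gripper": 0, "delta_pos": [0, 0, 0], "dr": [0, 0, 0]}, {"gripper": 0, "delta_pos": [0, 0, 0], "dr": [0, 0, 0]}, {"gripper": 0, "delta_pos": [0, 0, 0], "dr": [0, 0, 0]}]'

```text
t: 4.0
ee_pos: [483.7, -117.0, 97.9]
orientation: [0.067, 1.569, -0.07]
ft_force: [-2.4, -6.8, 4.0]
width: 14.0
```

```bash
python3 st.py 483 -115.5 97 85
```

```text
t 4.00 p [ 483.73 -117.05   97.89] th 85.00 down [ 0.001 -0.002 -1.   ] F [-2.4 -6.8  4. ] M [-1.19  0.29  0.03] w 14.04 q [-0.26  0.45  1.99 -0.    0.7  -1.74]
tool cm [ 0.088  0.148 -0.086] turn first? no; dr x 0.0
```

Width 14.0 → seated on the flat; forces place the axis at y≈-115.2 (the grip centre sits 1.8 mm off axis). Turning clockwise 1.27 rad while orbiting.

Emit:
apply_moves --increments '[{"gripper": 0, "delta_pos": [0, -0.12, 0], "dr": [0, 0, 0]}, {"gripper": 0, "delta_pos": [0, 0, -0.02], "dr": [0.1, 0, 0]}, {"gripper": 0, "delta_pos": [0, 0, -0.02], "dr": [0.1, 0, 0]}, {"gripper": 0, "delta_pos": [0, 0, -0.02], "dr": [0.1, 0, 0]}, {"gripper": 0, "delta_pos": [0, 0, -0.02], "dr": [0.1, 0, 0]}]'

```text
t: 4.42
ee_pos: [482.9, -117.5, 97.9]
orientation: [0.385, 1.535, -0.387]
ft_force: [-1.8, -3.7, 5.7]
width: 13.8
```

```bash
python3 st.py 483 -115.5 97 12.3
```

```text
t 4.42 p [ 482.93 -117.5    97.89] th 61.79 down [ 0.001 -0.001 -1.   ] F [-1.8 -3.7  5.7] M [-0.83  0.35  0.05] w 13.81 q [-0.26  0.45  1.99 -0.    0.7  -1.34]
tool cm [ 0.089  0.179 -0.088] turn first? no; dr x 0.8638
```

Emit:
apply_moves --increments '[{"gripper": 0, "delta_pos": [0, 0, -0.02], "dr": [0.1, 0, 0]}, {"gripper": 0, "delta_pos": [0, 0, -0.02], "dr": [0.1, 0, 0]}, {"gripper": 0, "delta_pos": [0, 0, -0.02], "dr": [0.1, 0, 0]}, {"gripper": 0, "delta_pos": [0, 0, -0.02], "dr": [0.1, 0, 0]}, {"gripper": 0, "delta_pos": [0, 0, -0.02], "dr": [0.1, 0, 0]}]'

```text
t: 4.83
ee_pos: [481.9, -117.4, 97.9]
orientation: [0.772, 1.427, -0.774]
ft_force: [-3.2, -9.4, 5.7]
width: 14.0
```

Emit:
apply_moves --increments '[{"gripper": 0, "delta_pos": [0, 0, -0.02], "dr": [0.1, 0, 0]}, {"gripper": 0, "delta_pos": [0, 0, -0.02], "dr": [0.1, 0, 0]}, {"gripper": 0, "delta_pos": [0, 0, -0.02], "dr": [0.1, 0, 0]}, {"gripper": 0, "delta_pos": [0, 0, -0.01], "dr": [0.06, 0, 0]}, {"gripper": 0, "delta_pos": [0, 0, 0], "dr": [0, 0, 0]}]'

```text
t: 5.25
ee_pos: [481.1, -117.0, 97.9]
orientation: [1.044, 1.304, -1.047]
ft_force: [-5.6, -10.6, 6.3]
width: 13.6
```

```bash
python3 st.py 483 -115.5 97 12.3
```

```text
t 5.25 p [ 481.13 -117.03   97.87] th 12.63 down [-0.    -0.002 -1.   ] F [ -5.6 -10.6   6.3] M [-1.78  0.83 -0.04] w 13.62 q [-0.26  0.45  2.   -0.    0.7  -0.48]
tool cm [ 0.086  0.216 -0.109] turn first? no; dr x 0.0058
```

Emit:
apply_moves --increments '[{"gripper": 0, "delta_pos": [0, 0, 0.05], "dr": [0, 0, 0]}, {"gripper": 0, "delta_pos": [0, -0.03, 0.05], "dr": [0, 0, 0]}, {"gripper": 0, "delta_pos": [0, 0, 0.03], "dr": [0, 0, 0]}, {"gripper": 0, "delta_pos": [0, 0, 0], "dr": [0, 0, 0]}, {"gripper": 0, "delta_pos": [0, 0, 0], "dr": [0, 0, 0]}]'

```text
t: 5.67
ee_pos: [481.1, -117.2, 97.8]
orientation: [1.043, 1.306, -1.044]
ft_force: [-3.4, -1.8, 8.2]
width: 13.6
```

```bash
python3 st.py 483 -115.5 97 12.3
```

```text
t 5.67 p [ 481.12 -117.21   97.84] th 12.77 down [-0. -0. -1.] F [-3.4 -1.8  8.2] M [-0.41  0.69  0.01] w 13.59 q [-0.26  0.45  2.   -0.    0.7  -0.49]
tool cm [ 0.084  0.221 -0.125] turn first? no; dr x 0.0083
```

Emit:
apply_moves --increments '[{"gripper": 30, "delta_pos": [0, 0, 0], "dr": [0, 0, 0]}, {"gripper": 60, "delta_pos": [0, 0, 0], "dr": [0, 0, 0]}, {"gripper": 70, "delta_pos": [-2, 0, 0], "dr": [0, 0, 0]}, {"gripper": 70, "delta_pos": [-4, 0, 0], "dr": [0, 0, 0]}, {"gripper": 70, "delta_pos": [-3.5, 0, 0], "dr": [0, 0, 0]}]'

```text
t: 6.08
ee_pos: [480.7, -116.6, 192.7]
orientation: [1.043, 1.309, -1.045]
ft_force: [1.5, -0.2, 0.5]
width: 43.7
```

```bash
python3 - <<'E'
from h import *
s=grab('scene','scene3')
g=s['img'].mean(2).round().astype(int)
for r in range(166,182):print(r,g[r,297:314])
cv2.imwrite('pics/c3.png',cv2.resize(s['img'][155:220,265:345,::-1],None,fx=8,fy=8,interpolation=cv2.INTER_CUBIC))
E
python3 st.py 454 132.5 190 98
```

```text
166 [114 115 115 116 118 121 121 121 120 122 124 127 125 123 124 122 121]
167 [110 111 114 118 118 113 107 114 115 119 121 122 122 125 128 123 123]
168 [113 111 113 111 108  95  88  98 102 112 117 121 123 123 125 126 126]
169 [114 113 113 111  94  69  77  87  89  93 103 111 121 121 123 122 124]
170 [114 113 113 108  95  80  73  82  86  88  88  97 119 121 121 123 122]
171 [110 111 112 109 108 120 117 121 114  95  79  94 116 120 120 122 120]
172 [110 112 109 107 105 136 156 159 145 100  65  92 115 115 118 119 122]
173 [109 112 109 105 107 136 159 160 148  94  62  89 112 114 115 116 119]
174 [113 111 111 111 115 137 157 158 147  94  59  89 114 114 112 115 114]
175 [150 141 124 113 119 137 156 160 151 105  61  87 113 113 113 113 113]
176 [180 162 148 133 134 139 158 159 153 118  66 100 122 110 111 109 112]
177 [175 164 162 156 152 140 157 160 152 117  73 113 139 122 109 111 111]
178 [155 160 163 157 152 141 156 159 153 116  77 119 151 141 122 114 115]
179 [159 161 160 154 154 149 161 160 153 118  92 133 153 154 147 142 139]
180 [161 161 160 144 151 155 155 159 156 138 130 150 147 150 161 166 161]
181 [162 158 152 122 134 146 148 152 153 149 145 141 128 138 161 162 159]
t 6.13 p [ 484.67 -117.62  199.42] th 12.78 down [ 0.008 -0.002 -1.   ] F [2.4 0.4 4.4] M [-0.07 -0.05 -0.07] w 48.12 q [-0.26  0.28  1.94  0.    0.92 -0.49]
tool cm [  0.868   2.535 -25.074] turn first? no; dr x -1.4874
```

View pics/c3.png

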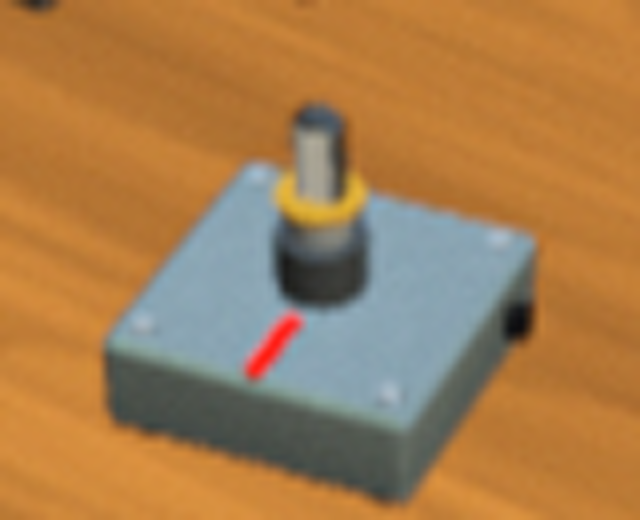

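The flat (crop (320,160)) now faces down-left along the red mark: visible width 4.3 px, so it lies ≈24° off the camera azimuth, and 25° is what I expected. Next the collar: refine its position with the now-known camera biases.

Run:
```python
from h import *
for n,sl in(('scene0',(slice(212,246),slice(368,405))),('top0',(slice(218,246),slice(258,284)))):
    d=load(n);k=8;ys,xs=sl
    im=cv2.resize(d['img'][sl],None,fx=k,fy=k,interpolation=cv2.INTER_CUBIC);h=cv2.cvtColor(im,cv2.COLOR_RGB2HSV).astype(int)
    lab=cv2.cvtColor(im,cv2.COLOR_RGB2LAB).astype(int)
    print(n,'wood lab',lab[3:40,3:40].mean((0,1)).round(),)
    px=lambda u,v:((u-xs.start+.5)*k,(v-ys.start+.5)*k)
    for zc,c0 in((22,(455,133)),):
        best=None
        m=(h[...,0]>=20)&(h[...,0]<36)&(h[...,1]>100 if n=='scene0' else (lab[...,2]-lab[...,1]>14)) if n=='scene0' else (lab[...,2]-lab[...,1]>16)
        print(m.mean())
        cs,hi=cv2.findContours(m.astype('uint8'),cv2.RETR_CCOMP,cv2.CHAIN_APPROX_NONE)
        for c in sorted(cs,key=cv2.contourArea)[::-1][:3]:
            if cv2.contourArea(c)<300: continue
            q=c[:,0]/k-.5+[xs.start,ys.start]; 
            for z in(22,):
                W=plane(d,q,z)[:,:2].astype('f4');mm=cv2.moments(W.reshape(-1,1,2));e=cv2.fitEllipse(W);print(' contour area mm2',round(cv2.contourArea(W)),'cent',round(mm['m10']/mm['m00'],1),round(mm['m01']/mm['m00'],1),'ell',np.round(e[0],1),np.round(e[1],1))
    blk=(h[...,2]<(75 if n=='scene0' else 105)); v,u=np.nonzero(blk);q=np.c_[u,v]/k-.5+[xs.start,ys.start];print(' black',len(u)/64,plane(d,q,11).mean(0).round(1))
```

```text
scene0 wood lab [139. 147. 173.]
0.08649642289348172
 contour area mm2 1329 cent 453.7 132.9 ell [453.7 133. ] [39.7 42.9]
 contour area mm2 204 cent 452.3 132.1 ell [452.3 132.1] [15.8 17. ]
 black 20.46875 [453.7 139.7  11. ]
top0 wood lab [133. 143. 157.]
0.1743646978021978
 contour area mm2 1554 cent 448.7 131.5 ell [448.6 131.5] [43.1 46.4]
 contour area mm2 218 cent 449.9 132.2 ell [449.8 132.2] [15.  18.8]
 black 6.625 [475.7 137.3  11. ]
```

Emit:
apply_moves --increments '[{"gripper": 80, "delta_pos": [0, 0.36, -3.6], "dr": [0, 0, 0]}, {"gripper": 80, "delta_pos": [0, 0.36, -3.6], "dr": [0, 0, 0]}, {"gripper": 80, "delta_pos": [0, 0.36, -3.6], "dr": [0, 0, 0]}, {"gripper": 80, "delta_pos": [0, 0.36, -3.6], "dr": [0, 0, 0]}, {"gripper": 80, "delta_pos": [0, 0.36, -3.6], "dr": [0, 0, 0]}]'

```text
t: 6.55
ee_pos: [458.8, 64.2, 192.2]
orientation: [1.044, 1.306, -1.043]
ft_force: [0.7, 1.1, 1.1]
width: 70.3
```

Emit:
apply_moves --increments '[{"gripper": 80, "delta_pos": [0, 0.36, -3.6], "dr": [0, 0, 0]}, {"gripper": 80, "delta_pos": [0, 0.36, -3.4], "dr": [0, 0, 0]}, {"gripper": 80, "delta_pos": [0, 0, 0], "dr": [-0.12, 0, 0]}, {"gripper": 80, "delta_pos": [0, 0, 0], "dr": [-0.12, 0, 0]}, {"gripper": 80, "delta_pos": [0, 0, 0], "dr": [-0.12, 0, 0]}]'

```text
t: 6.97
ee_pos: [450.4, 133.5, 192.0]
orientation: [0.764, 1.432, -0.764]
ft_force: [-0.7, -0.7, 0.3]
width: 70.1
```

Emit:
apply_moves --increments '[{"gripper": 80, "delta_pos": [0, 0, 0], "dr": [-0.12, 0, 0]}, {"gripper": 80, "delta_pos": [0, 0, 0], "dr": [-0.12, 0, 0]}, {"gripper": 80, "delta_pos": [0, 0, 0], "dr": [-0.12, 0, 0]}, {"gripper": 80, "delta_pos": [0, 0, 0], "dr": [-0.12, 0, 0]}, {"gripper": 80, "delta_pos": [0, 0, 0], "dr": [-0.12, 0, 0]}]'

```text
t: 7.38
ee_pos: [450.7, 132.6, 192.0]
orientation: [0.3, 1.55, -0.299]
ft_force: [0.7, 0.0, -0.1]
width: 70.2
```

Emit:
apply_moves --increments '[{"gripper": 80, "delta_pos": [0, 0, 0], "dr": [-0.12, 0, 0]}, {"gripper": 80, "delta_pos": [0, 0, 0], "dr": [-0.12, 0, 0]}, {"gripper": 80, "delta_pos": [0, 0, 0], "dr": [-0.12, 0, 0]}, {"gripper": 80, "delta_pos": [0, 0, 0], "dr": [-0.12, 0, 0]}, {"gripper": 80, "delta_pos": [0, 0, 0], "dr": [-0.09, 0, 0]}]'

```text
t: 7.8
ee_pos: [450.6, 132.6, 192.0]
orientation: [-0.148, 1.566, 0.148]
ft_force: [0.3, 0.5, -1.0]
width: 70.1
```

```bash
python3 st.py 452 133 11 101
```

```text
t 7.80 p [450.64 132.57 191.96] th 100.79 down [-0.  0. -1.] F [ 0.3  0.5 -1. ] M [0.06 0.04 0.05] w 70.08 q [ 0.26  0.25  2.    0.    0.89 -1.5 ]
tool cm [1.8096e+01 1.3000e-02 1.4100e-01] turn first? no; dr x -0.0037
```

Emit:
apply_moves --increments '[{"gripper": 80, "delta_pos": [3.2, 0, 0.14], "dr": [0, 0, 0]}, {"gripper": 80, "delta_pos": [3.5, 0, 0], "dr": [0, 0, 0]}, {"gripper": 80, "delta_pos": [3.5, 0, 0], "dr": [0, 0, 0]}, {"gripper": 80, "delta_pos": [3.0, 0, 0], "dr": [0, 0, 0]}, {"gripper": 80, "delta_pos": [2.0, 0, 0], "dr": [0, 0, 0]}]'

```text
t: 8.22
ee_pos: [450.8, 132.5, 37.6]
orientation: [-0.143, 1.568, 0.143]
ft_force: [-1.6, 0.6, -0.1]
width: 70.3
```

Emit:
apply_moves --increments '[{"gripper": 80, "delta_pos": [1.5, 0, 0], "dr": [0, 0, 0]}, {"gripper": 80, "delta_pos": [1.0, 0, 0], "dr": [0, 0, 0]}, {"gripper": 70, "delta_pos": [0.35, 0, 0], "dr": [0, 0, 0]}, {"gripper": 60, "delta_pos": [0, 0, 0], "dr": [0, 0, 0]}, {"gripper": 60, "delta_pos": [0, 0, 0], "dr": [0, 0, 0]}]'

```text
t: 8.63
ee_pos: [452.5, 132.8, 12.1]
orientation: [-0.143, 1.565, 0.143]
ft_force: [-0.2, 0.1, 0.1]
width: 54.6
```

```bash
python3 st.py 452 133 11 101
python3 - <<'E'
from h import *
s=grab('scene','scene4')
cv2.imwrite('pics/c4.png',cv2.resize(s['img'][180:255,340:440,::-1],None,fx=8,fy=8,interpolation=cv2.INTER_CUBIC))
E
```

```text
t 8.63 p [452.51 132.84  12.15] th 100.44 down [ 0.001  0.    -1.   ] F [-0.2  0.1  0.1] M [ 0.06 -0.05  0.  ] w 54.59 q [ 0.26  0.59  2.07  0.    0.48 -1.49]
tool cm [ 0.115  0.024 -0.047] turn first? no; dr x -0.0098
```

View pics/c4.png

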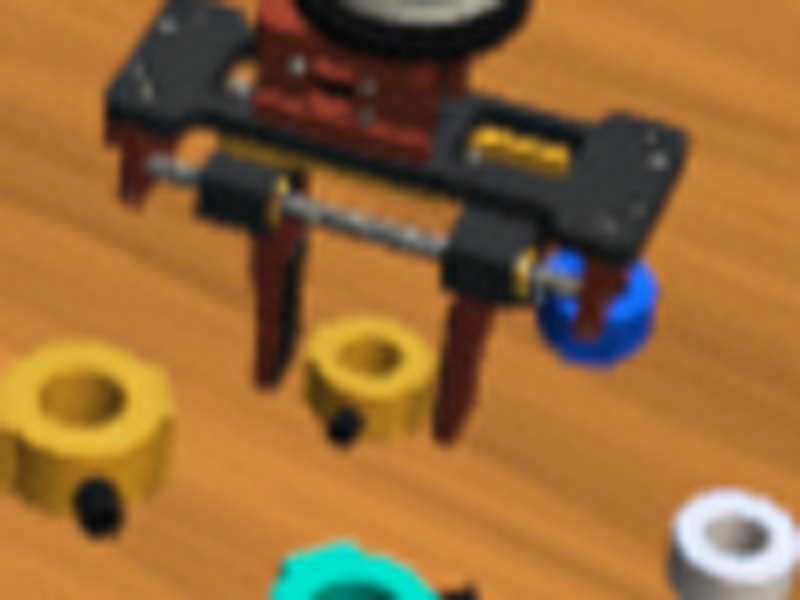

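The fingers straddle the small brass collar (crop (370,380)), with the screw clear in front at (345,425). Closing.

Emit:
apply_moves --increments '[{"gripper": 50, "delta_pos": [0, 0, 0], "dr": [0, 0, 0]}, {"gripper": 45, "delta_pos": [0, 0, 0], "dr": [0, 0, 0]}, {"gripper": 40, "delta_pos": [0, 0, 0], "dr": [0, 0, 0]}, {"gripper": 30, "delta_pos": [0, 0, 0], "dr": [0, 0, 0]}, {"gripper": 0, "delta_pos": [0, 0, 0], "dr": [0, 0, 0]}]'

```text
t: 9.1
ee_pos: [452.7, 132.9, 12.5]
orientation: [-0.143, 1.565, 0.143]
ft_force: [-0.7, 0.8, 6.5]
width: 40.9
```

Emit:
apply_moves --increments '[{"gripper": 0, "delta_pos": [0, 0, 0], "dr": [0, 0, 0]}, {"gripper": 0, "delta_pos": [0, 0, 0], "dr": [0, 0, 0]}, {"gripper": 0, "delta_pos": [0, 0, 0], "dr": [0, 0, 0]}, {"gripper": 0, "delta_pos": [0, 0, 0], "dr": [0, 0, 0]}, {"gripper": 0, "delta_pos": [0, 0, 0], "dr": [0, 0, 0]}]'

```text
t: 9.52
ee_pos: [452.7, 132.9, 12.5]
orientation: [-0.143, 1.565, 0.143]
ft_force: [-0.9, 0.2, 7.4]
width: 40.9
```

```bash
python3 st.py 452 133 11 101
```

```text
t 9.52 p [452.71 132.92  12.5 ] th 100.44 down [ 0.001  0.    -1.   ] F [-0.9  0.2  7.4] M [0.11 0.08 0.01] w 40.86 q [ 0.26  0.59  2.07  0.    0.48 -1.49]
tool cm [ 0.15   0.021 -0.068] turn first? no; dr x -0.0098
```

Emit:
apply_moves --increments '[{"gripper": 0, "delta_pos": [-1.5, 0, 0], "dr": [0, 0, 0]}, {"gripper": 0, "delta_pos": [-3.0, 0, 0], "dr": [0, 0, 0]}, {"gripper": 0, "delta_pos": [-4.0, 0, 0], "dr": [0, 0, 0]}, {"gripper": 0, "delta_pos": [-4.0, 0, 0], "dr": [0, 0, 0]}, {"gripper": 0, "delta_pos": [-4.0, 0, 0], "dr": [-0.04, 0, 0]}]'

```text
t: 9.93
ee_pos: [451.2, 132.5, 178.2]
orientation: [-0.174, 1.565, 0.174]
ft_force: [2.0, 0.2, -2.5]
width: 40.8
```

Emit:
apply_moves --increments '[{"gripper": 0, "delta_pos": [-2.0, 0, 0], "dr": [0, 0, 0]}, {"gripper": 0, "delta_pos": [0, 0, 0], "dr": [0, 0, 0]}, {"gripper": 0, "delta_pos": [0, 0, 0], "dr": [0, 0, 0]}, {"gripper": 0, "delta_pos": [0, 0, 0], "dr": [0, 0, 0]}, {"gripper": 0, "delta_pos": [0, 0, 0], "dr": [0, 0, 0]}]'

```text
t: 10.35
ee_pos: [450.7, 132.3, 194.9]
orientation: [-0.175, 1.567, 0.174]
ft_force: [0.1, 1.0, -2.5]
width: 40.7
```

```bash
python3 st.py 483.2 -115 170 102.7
```

```text
t 10.35 p [450.74 132.34 194.86] th 102.72 down [-0.003 -0.001 -1.   ] F [ 0.1  1.  -2.5] M [0.05 0.05 0.01] w 40.67 q [ 0.26  0.25  1.99 -0.    0.9  -1.53]
tool cm [  2.498 -24.842  -2.273] turn first? no; dr x 0.0004
```

Emit:
apply_moves --increments '[{"gripper": 0, "delta_pos": [0, -3.55, -0.32], "dr": [0, 0, 0]}, {"gripper": 0, "delta_pos": [0, -3.55, -0.32], "dr": [0, 0, 0]}, {"gripper": 0, "delta_pos": [0, -3.55, -0.32], "dr": [0, 0, 0]}, {"gripper": 0, "delta_pos": [0, -3.55, -0.32], "dr": [0, 0, 0]}, {"gripper": 0, "delta_pos": [0, -3.55, -0.33], "dr": [0, 0, 0]}]'

```text
t: 10.77
ee_pos: [474.4, -45.4, 194.8]
orientation: [-0.174, 1.567, 0.176]
ft_force: [0.4, 0.4, -2.1]
width: 40.9
```

Emit:
apply_moves --increments '[{"gripper": 0, "delta_pos": [0, -3.55, -0.33], "dr": [0, 0, 0]}, {"gripper": 0, "delta_pos": [0, -3.55, -0.33], "dr": [0, 0, 0]}, {"gripper": 0, "delta_pos": [2.0, 0, 0], "dr": [0, 0, 0]}, {"gripper": 0, "delta_pos": [2.0, 0, 0], "dr": [0, 0, 0]}, {"gripper": 0, "delta_pos": [0, 0, 0], "dr": [0, 0, 0]}]'

```text
t: 11.18
ee_pos: [481.3, -114.7, 152.0]
orientation: [-0.171, 1.572, 0.176]
ft_force: [-1.2, 0.6, -2.0]
width: 40.9
```

```bash
python3 - <<'E'
from h import *
s=grab('scene','scene5')
cv2.imwrite('pics/c5.png',cv2.resize(s['img'][130:190,265:345,::-1],None,fx=10,fy=10,interpolation=cv2.INTER_CUBIC))
E
python3 st.py 483.2 -115 130 102.7
```

```text
t 11.23 p [ 482.14 -114.39  153.59] th 102.68 down [-0.007  0.002 -1.   ] F [ 0.2 -0.4 -1.6] M [ 0.04 -0.01 -0.  ] w 40.98 q [-0.26  0.35  1.96  0.    0.83 -2.05]
tool cm [ 2.358 -0.091  0.106] turn first? no; dr x -0.0003
```

View pics/c5.png

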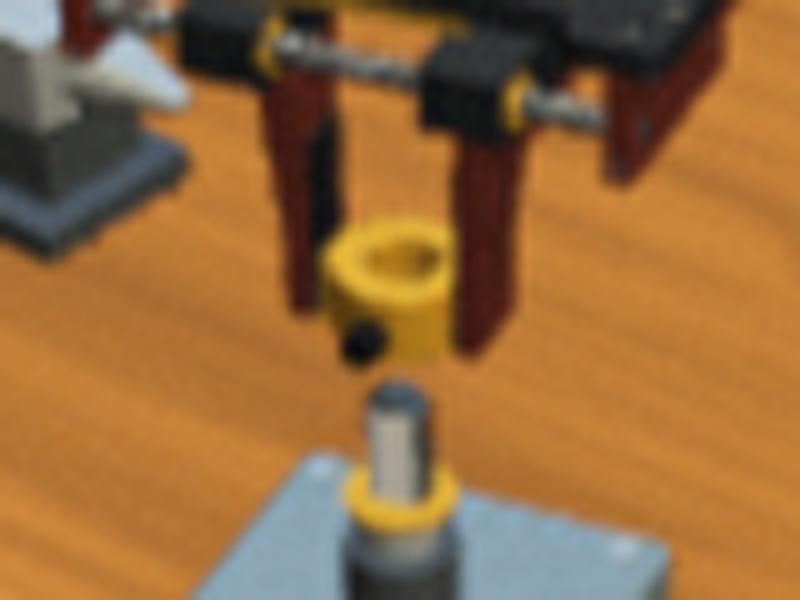

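The collar hangs above the spindle (bore centre at crop ≈(402,258), spindle axis at 400), with the screw at lower left (362,340), over the flat's direction. Let it settle and measure bore versus spindle.

Emit:
apply_moves --increments '[{"gripper": 0, "delta_pos": [0.4, 0, 0], "dr": [0, 0, 0]}, {"gripper": 0, "delta_pos": [0, 0, 0], "dr": [0, 0, 0]}, {"gripper": 0, "delta_pos": [0, 0, 0], "dr": [0, 0, 0]}, {"gripper": 0, "delta_pos": [0, 0, 0], "dr": [0, 0, 0]}, {"gripper": 0, "delta_pos": [0, 0, 0], "dr": [0, 0, 0]}]'

```text
t: 11.65
ee_pos: [485.1, -114.5, 153.3]
orientation: [-0.175, 1.563, 0.175]
ft_force: [0.3, 0.0, -1.9]
width: 40.7
```

```bash
cat > ring.py <<'E'
from h import *; from st import st
import sys
p,R=st(); s=grab('scene',sys.argv[1]); zc=p[2]-12.5; k=8
sl=(slice(145,175),slice(290,318)); im=cv2.resize(s['img'][sl],None,fx=k,fy=k,interpolation=cv2.INTER_CUBIC)
h=cv2.cvtColor(im,cv2.COLOR_RGB2HSV).astype(int); print('V col mid', h[::8,13*8,2])
for th in(150,165,180):
    m=(h[...,0]>=19)&(h[...,0]<36)&(h[...,1]>130)&(h[...,2]>th)
    cs,hi=cv2.findContours(m.astype('uint8'),cv2.RETR_CCOMP,cv2.CHAIN_APPROX_NONE)
    for i,c in enumerate(cs):
        if hi[0][i][3]>=0 and cv2.contourArea(c)>300:
            q=c[:,0]/k-.5+[290,145]; W=plane(s,q,zc+22)[:,:2].astype('f4'); e=cv2.fitEllipse(W); print(th,'hole px',q.mean(0).round(1),'world',np.round(e[0],1),np.round(e[1],1))
print('TCP at',p.round(1),'pred bore px',proj(s,[*p[:2],zc+22]), 'axis+bias px',proj(s,[482.6,-115.15,119]))
E
python3 ring.py scene6
```

```text
t 11.65 p [ 485.15 -114.5   153.34] th 102.77 down [ 0.001 -0.    -1.   ] F [ 0.3  0.  -1.9] M [0.03 0.02 0.07] w 40.7 q [-0.26  0.35  1.96 -0.    0.82 -2.05]
V col mid [189 188 187 190 196 198 200 207 221 222 192 174 179 197 221 214 172 143
 125 101 104 144 176 148  89  73 100 146 158 155]
150 hole px [306.2 155.7] world [ 481.  -110.8] [ 8.3 12. ]
165 hole px [306.  155.7] world [ 481.6 -111.1] [11.3 14.4]
TCP at [ 485.1 -114.5  153.3] pred bore px [[304.22071714 155.90396349]] axis+bias px [[304.92399851 168.64726521]]
```

Emit:
apply_moves --increments '[{"gripper": 0, "delta_pos": [0, 0, -0.2], "dr": [0, 0, 0]}, {"gripper": 0, "delta_pos": [0.8, 0, 0], "dr": [0, 0, 0]}, {"gripper": 0, "delta_pos": [0.8, 0, 0], "dr": [0, 0, 0]}, {"gripper": 0, "delta_pos": [0.6, 0, 0], "dr": [0, 0, 0]}, {"gripper": 0, "delta_pos": [0, 0, 0], "dr": [0, 0, 0]}]'

```text
t: 12.12
ee_pos: [481.6, -114.8, 129.0]
orientation: [-0.174, 1.567, 0.175]
ft_force: [0.0, -0.3, -2.7]
width: 40.7
```

```bash
python3 st.py 483.2 -115 125 102.7
```

```text
t 12.12 p [ 481.61 -114.84  128.97] th 102.73 down [-0.003  0.001 -1.   ] F [ 0.  -0.3 -2.7] M [ 0.04  0.02 -0.05] w 40.71 q [-0.26  0.39  1.98 -0.    0.77 -2.05]
tool cm [ 0.396 -0.051  0.153] turn first? no; dr x 0.0005
```

Emit:
apply_moves --increments '[{"gripper": 0, "delta_pos": [0.1, 0, 0], "dr": [0, 0, 0]}, {"gripper": 0, "delta_pos": [0, 0, 0], "dr": [0, 0, 0]}, {"gripper": 0, "delta_pos": [0, 0, 0], "dr": [0, 0, 0]}, {"gripper": 0, "delta_pos": [0, 0, 0], "dr": [0, 0, 0]}, {"gripper": 0, "delta_pos": [0, 0, 0], "dr": [0, 0, 0]}]'

```text
t: 12.53
ee_pos: [482.9, -115.2, 129.9]
orientation: [-0.175, 1.563, 0.174]
ft_force: [0.0, -0.2, -1.8]
width: 40.5
```

```bash
python3 st.py 483.2 -115 125 102.7
python3 - <<'E'
from h import *
s=grab('scene','scene7')
cv2.imwrite('pics/c7.png',cv2.resize(s['img'][145:190,275:335,::-1],None,fx=12,fy=12,interpolation=cv2.INTER_CUBIC))
E
```

```text
t 12.53 p [ 482.93 -115.17  129.9 ] th 102.73 down [ 0. -0. -1.] F [ 0.  -0.2 -1.8] M [ 0.08  0.01 -0.03] w 40.54 q [-0.26  0.39  1.98  0.    0.77 -2.05]
tool cm [0.49 0.01 0.03] turn first? no; dr x 0.0005
```

View pics/c7.png

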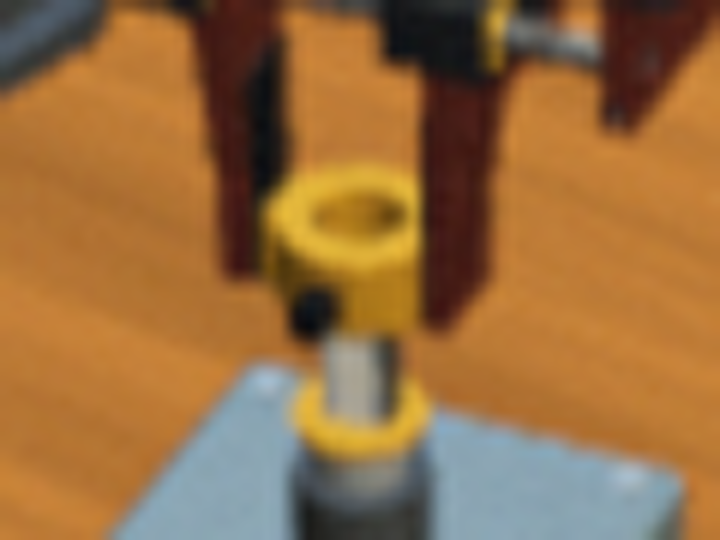

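The bore sits over the spindle tip: bore at crop ≈(357,212), spindle axis at 361, screw over the bright flat side. Descending slowly with force checks.

Emit:
apply_moves --increments '[{"gripper": 0, "delta_pos": [0.3, 0, 0.02], "dr": [0, 0, 0]}, {"gripper": 0, "delta_pos": [0.3, 0, 0], "dr": [0, 0, 0]}, {"gripper": 0, "delta_pos": [0.2, 0, 0], "dr": [0, 0, 0]}, {"gripper": 0, "delta_pos": [0, 0, 0], "dr": [0, 0, 0]}, {"gripper": 0, "delta_pos": [0, 0, 0], "dr": [0, 0, 0]}]'

```text
t: 13.0
ee_pos: [482.8, -115.0, 121.4]
orientation: [-0.174, 1.564, 0.175]
ft_force: [0.0, 0.7, -1.6]
width: 40.7
```

```bash
python3 st.py 483.2 -115 115 102.7
```

```text
t 13.00 p [ 482.75 -115.02  121.43] th 102.73 down [-0.001  0.    -1.   ] F [ 0.   0.7 -1.6] M [ 0.09  0.02 -0.04] w 40.73 q [-0.26  0.4   1.98 -0.    0.75 -2.05]
tool cm [ 0.643 -0.008  0.045] turn first? no; dr x 0.0005
```

No contact; continue.

Emit:
apply_moves --increments '[{"gripper": 0, "delta_pos": [0.2, 0, 0], "dr": [0, 0, 0]}, {"gripper": 0, "delta_pos": [0.2, 0, 0], "dr": [0, 0, 0]}, {"gripper": 0, "delta_pos": [0.2, 0, 0], "dr": [0, 0, 0]}, {"gripper": 0, "delta_pos": [0.2, 0, 0], "dr": [0, 0, 0]}, {"gripper": 0, "delta_pos": [0, 0, 0], "dr": [0, 0, 0]}]'

```text
t: 13.42
ee_pos: [483.2, -115.1, 113.4]
orientation: [-0.174, 1.563, 0.174]
ft_force: [1.7, -0.5, -3.1]
width: 40.7
```

```bash
python3 st.py 483.2 -115 105 102.7
```

```text
t 13.42 p [ 483.16 -115.06  113.39] th 102.73 down [ 0.  0. -1.] F [ 1.7 -0.5 -3.1] M [ 0.11 -0.2   0.11] w 40.72 q [-0.26  0.42  1.99  0.    0.73 -2.05]
tool cm [0.839 0.005 0.005] turn first? no; dr x 0.0005
```

Emit:
apply_moves --increments '[{"gripper": 0, "delta_pos": [0.3, 0, 0.03], "dr": [0, 0, 0]}, {"gripper": 0, "delta_pos": [0.3, 0, 0], "dr": [0, 0, 0]}, {"gripper": 0, "delta_pos": [0.3, 0, 0], "dr": [0, 0, 0]}, {"gripper": 0, "delta_pos": [0.3, 0, 0], "dr": [0, 0, 0]}, {"gripper": 0, "delta_pos": [0, 0, 0], "dr": [0, 0, 0]}]'

```text
t: 13.83
ee_pos: [483.1, -115.0, 101.1]
orientation: [-0.174, 1.564, 0.175]
ft_force: [1.1, -0.5, -2.8]
width: 40.8
```

```bash
python3 st.py 483.2 -115 89.5 102.7
```

```text
t 13.83 p [ 483.14 -114.97  101.08] th 102.73 down [-0.  0. -1.] F [ 1.1 -0.5 -2.8] M [ 0.1  -0.22 -0.02] w 40.83 q [-0.26  0.44  1.99  0.    0.71 -2.05]
tool cm [ 1.158 -0.005  0.005] turn first? no; dr x 0.0005
```

Emit:
apply_moves --increments '[{"gripper": 0, "delta_pos": [0.3, 0, 0], "dr": [0, 0, 0]}, {"gripper": 0, "delta_pos": [0.3, 0, 0], "dr": [0, 0, 0]}, {"gripper": 0, "delta_pos": [0.25, 0, 0], "dr": [0, 0, 0]}, {"gripper": 0, "delta_pos": [0.2, 0, 0], "dr": [0, 0, 0]}, {"gripper": 0, "delta_pos": [0, 0, 0], "dr": [0, 0, 0]}]'

```text
t: 14.25
ee_pos: [483.3, -115.0, 91.1]
orientation: [-0.174, 1.564, 0.174]
ft_force: [-2.0, 0.5, 4.5]
width: 40.5
```

```bash
python3 st.py 483.2 -115 89.5 102.7
```

```text
t 14.25 p [ 483.29 -115.03   91.09] th 102.73 down [ 0. -0. -1.] F [-2.   0.5  4.5] M [0.06 0.13 0.02] w 40.52 q [-0.26  0.46  2.   -0.    0.69 -2.05]
tool cm [ 0.159  0.005 -0.008] turn first? no; dr x 0.0005
```

Emit:
apply_moves --increments '[{"gripper": 0, "delta_pos": [0.1, 0, 0], "dr": [0, 0, 0]}, {"gripper": 0, "delta_pos": [0.1, 0, 0], "dr": [0, 0, 0]}, {"gripper": 0, "delta_pos": [0.1, 0, 0], "dr": [0, 0, 0]}, {"gripper": 0, "delta_pos": [0, 0, 0], "dr": [0, 0, 0]}, {"gripper": 0, "delta_pos": [0, 0, 0], "dr": [0, 0, 0]}]'

```text
t: 14.67
ee_pos: [483.4, -115.1, 89.3]
orientation: [-0.175, 1.563, 0.174]
ft_force: [-3.8, 0.7, 17.4]
width: 40.9
```

```bash
python3 st.py 483.2 -115 89.5 102.7
python3 - <<'E'
from h import *
s=grab('scene','scene8')
cv2.imwrite('pics/c8.png',cv2.resize(s['img'][150:220,265:345,::-1],None,fx=8,fy=8,interpolation=cv2.INTER_CUBIC))
E
```

```text
t 14.67 p [ 483.37 -115.06   89.3 ] th 102.73 down [ 0. -0. -1.] F [-3.8  0.7 17.4] M [ 0.24  0.83 -0.  ] w 40.91 q [-0.26  0.46  2.   -0.    0.68 -2.05]
tool cm [-0.02   0.009 -0.015] turn first? no; dr x 0.0006
```

View pics/c8.png

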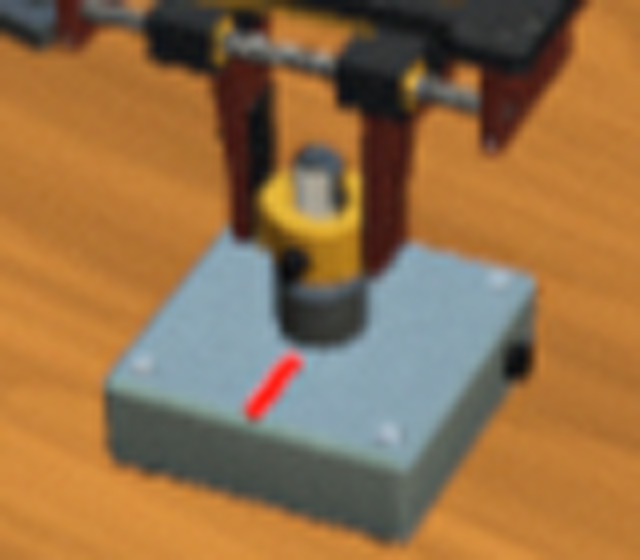

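The collar is down at crop (312,235), with the screw (292,263) above the red bar and the flat facing it. The z force of 17 N means the seat is on its stop. One hold to confirm it is at rest, then hand in.

Emit:
apply_moves --increments '[{"gripper": 0, "delta_pos": [0, 0, 0], "dr": [0, 0, 0]}, {"gripper": 0, "delta_pos": [0, 0, 0], "dr": [0, 0, 0]}, {"gripper": 0, "delta_pos": [0, 0, 0], "dr": [0, 0, 0]}, {"gripper": 0, "delta_pos": [0, 0, 0], "dr": [0, 0, 0]}, {"gripper": 0, "delta_pos": [0, 0, 0], "dr": [0, 0, 0]}]'

```text
t: 15.13
ee_pos: [483.3, -115.1, 89.3]
orientation: [-0.175, 1.563, 0.174]
ft_force: [-5.0, 1.3, 16.8]
width: 40.6
```

```bash
python3 -c "
from st import *
st(); print(ctrl.close_job())"
```

```text
t 15.13 p [ 483.34 -115.06   89.3 ] th 102.73 down [ 0. -0. -1.] F [-5.   1.3 16.8] M [ 0.18  0.79 -0.02] w 40.61 q [-0.26  0.46  2.   -0.    0.68 -2.05]
the job is handed in; nothing more can be done
None
```

The job is handed in at 15.1 s of robot time, with the collar still gripped and pressed home. No verdict is reported, so the result rests on my own checks.

**What I did:** I pinched the spindle across its flat and turned it about 72° until the flat faced the red mark. Then I picked up the small brass collar by its grip flats, threaded it down with the screw over the flat, and pressed the seat onto its stop.

**Last checks:**
- **At rest:** two readings 0.5 s apart gave the same tool position, with the tool pointing straight down.
- **Grip:** finger width was about 40.6 mm on the 41 mm grip flats.
- **Pressed home:** upward force was about 17 N, above the spring's 8 N. That puts the collar's underside at about 77 mm, the seat's full-down height.
- **Alignment:** the jaws put the screw at 12.7°, and images put the red mark at about 12–13°. The last picture shows screw and flat facing the mark.
- **Bystanders:** the arm cleared them all and I saw none move, but I did not measure them again at the end.

**Disagreements:** the two cameras differed by about 4–6 mm in absolute position. I settled this by finding the spindle axis from the two pinch contacts. The spindle pinch read 13.6–14.0 mm instead of 14.4. A small side force of 4–5 N remained on the seated collar.

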